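# Find the full tea caddy by its weight, stand it on the mat and cap it

### The job

Of the three identical tea caddies only one is full; find out which by feeling their weight, and stand the full one in the middle of the round cork mat with the loose steel cap fitted over its rim, seated fully down and level. Leave the empty caddies standing where they were (put back any you lift), keep every caddy upright, and do not disturb the mug, the food can and the jam jar.

Things in the scene. Friction and masses are not known exactly. Their poses are not given: they have to be found in the camera images.
- caddy_1: one of three identical closed round steel tea caddies: 64 mm diameter, 95 mm tall, wall 3 mm, fixed inner lid 8 mm below the rim hides the contents. Full weighs roughly 0.5 kg, empty roughly 0.14 kg; which one is full changes from start to start, the name does not tell. Origin: centre of the underside; z up along its axis
- caddy_2: one of three identical closed round steel tea caddies: 64 mm diameter, 95 mm tall, wall 3 mm, fixed inner lid 8 mm below the rim hides the contents. Full weighs roughly 0.5 kg, empty roughly 0.14 kg; which one is full changes from start to start, the name does not tell. Origin: centre of the underside; z up along its axis
- caddy_3: one of three identical closed round steel tea caddies: 64 mm diameter, 95 mm tall, wall 3 mm, fixed inner lid 8 mm below the rim hides the contents. Full weighs roughly 0.5 kg, empty roughly 0.14 kg; which one is full changes from start to start, the name does not tell. Origin: centre of the underside; z up along its axis
- cap: loose steel cap, knob up: 75 mm outside diameter, 19 mm tall plus knob; skirt 69 mm inside diameter, 16 mm deep (2.5 mm play round a caddy), top 3 mm thick; central cylindrical knob 20 mm diameter, 22 mm tall (its top 41 mm above the skirt edge). Seated, the skirt edge is 79 mm above the caddy's underside. Origin: centre of the skirt's lower edge; z up through the knob
- mat: fixed round cork mat, 110 mm diameter, 6 mm thick. Origin: centre of its underside, on the worktop; z up
- mug: bystander: white mug, 80 mm diameter, 90 mm tall, origin centre of the underside, handle at its +y
- food_can: bystander: food can, 74 mm diameter, 100 mm tall, origin centre of the underside
- jam_jar: bystander: closed jar with white lid, 70 mm diameter, 100 mm tall, origin centre of the underside
There are look-alikes about, which are no part of the job. Leave any blue or purple look-alike of the caddy_2 alone.

How it is judged:
By the outcome, as a careful person would: the job done as asked, in the order asked, and still so for the second after the job is handed in, with the robot touching nothing.
It also fails if it takes over 72 s, if anything falls off the work surface, if the arm or the gripper's body presses on something with over 40 N, if the wrist force passes 120 N, or if a joint passes its speed limit or range.

### The arm

A 6-joint arm with a two-finger parallel gripper is mounted at the origin on the work surface. World frame = base frame: x ahead of the robot, y to its left, z up, the work surface at z = 0. Lengths are in m, angles in rad, forces in N, time in s.
With the tool pointing down it reaches from about 0.275 to 0.725 m from the base axis. Payload 5.6 kg.
Tool frame: the origin (TCP) lies midway between the tips of the shut fingers; the grasp point (between the pads) lies 19 mm behind it; z points along the fingers, y is the line along which they close (so a half turn about z gives the same grasp; the last joint's range is limited). The gripper opens to 85 mm and grips with 20 to 120 N. Pads are 22 mm wide; open, the fingers measure 114 mm over their backs; the gripper's body (76 mm by 85 mm) begins 54 mm behind the grasp point. The pads swing forward as they close: fully open they stand 13 mm farther back than shut.
Start: joints at [-0.967, 0.255, 0.108, 0, -1.424, -0.285], TCP at [0.172, -0.522, 0.231] pointing down, gripper open.
Joint ranges: [-2.95, 2.95], [-1.21, 1.97], [-1.09, 1.5], [-2.87, 1.71], [-2.94, -0.07], [-3.05, 3.05]. Speed limits (rad/s): [2.57, 2.57, 3.14, 3.14, 3.14, 3.14].

### API

Orientations are given as a rotation vector (axis times angle).
In Python, from station import env, vision, finish_job gives the robot as it stands.
- The arm moves only by the tool play_rows, never from a script. Its argument "motion" is a list that holds one entry, the list of rows, each a list of 7 numbers: the shift along the tool's x, y, z in cm, then the turn, a rotation vector about the tool's x, y, z in degrees, then the finger opening in cm, from 0 to 8.54. A call has exactly 10 rows; each row is the pose to reach, as a shift and turn from the pose commanded when the call began, along the tool's axes at that moment; what a row does not reach only later rows make up. A row lasts 1/12 s, in which the tool goes at most 41.7 mm and 7.16 degrees, less where a joint would pass 70% of its speed; a pose out of reach is approached as far as the arm can. A call with a gripper value outside its range is refused whole. The fingers move at their own pace and stop on an object; "newtons" is the grip in N (left out, the last holds). Time passes only in rows, so rows that repeat a pose let the fingers close, or fill a call up. It gives the time, the measured TCP pose, the force, the opening and the grip force at its end, in the units of the state.
- env.read_state(): the state, without advancing time (a new reading comes with each control period).
- vision.capture(name): name is "scene" or "top" or "wrist"; returns the picture (400x640x3 uint8, red, green, blue); there is no depth.
- vision.camera_model(name): a dict with "camera_matrix" (3x3 intrinsics, pixels), "rvec" (rotation vector, rad) and "tvec" (3), from world to camera coordinates, as OpenCV has them. Camera axes: x right, y down, z forward; pixel columns grow to the right and rows downward; lengths in m; the calibration is good to about 2 mm. A picture is of the moment at which its call begins: read the wrist's pose just before it. camera_model takes no time and is no camera call; for the wrist camera it gives the pose at the moment of the call.
- finish_job(): hands the job in; it is judged then, once.
The state is a dict: "time_s": time; "qpos": joint angles; "dq": joint speeds; "tau": joint torques, N m; "eef_pos": TCP position; "tcp_rot": TCP orientation; "contact_force": force on the tool from outside, world axes, zero at the start; "moment": the same for the moment, N m; "grip_width": opening from 0.0 (shut) to 1.0 (fully open); "grip_force": force on a finger pad.
Only numpy, scipy, OpenCV 4.12 (cv2) and the standard library are available. Lean on these libraries where they do the work, as an engineer would, in place of code of your own. Each camera call takes 0.05 s, during which the arm holds its last target. There are 200 camera calls.

## Working session

There is one attempt and no reset: what is moved stays moved. The work goes in short steps, Python scripts to look and compute and a tool call to move; the robot and the scene stay as the last step left them, time stands still between calls to the robot, and variables do not carry over. Pictures are saved under pics/ and viewed, at most 10 in all, crops included, and the job is handed in when it is done.

Besides the shell and the picture viewer there is one more tool, called after "Call:" as a command line: name --argument value ..., lists and objects as JSON in quotes. play_rows: Moves the arm, as the interface text tells. Its arguments: {"type":"object","properties":{"motion":{"type":"array","items":{"type":"array","items":{"type":"array","items":{"type":"number"}}}},"newtons":{"type":"number"}},"required":["motion"]}

```bash
ls; mkdir -p pics
python3 - <<'E'
from station import env, vision
import cv2, numpy as np
print(env.read_state())
for n in ["top","scene"]:
    im=vision.capture(n); cv2.imwrite(f"pics/{n}0.png",im[:,:,::-1])
    m=vision.camera_model(n);R=cv2.Rodrigues(np.array(m["rvec"]))[0];print(n,m["camera_matrix"],-R.T@np.array(m["tvec"]).ravel(),R)
E
```

```text
pics
{'time_s': 0.0, 'qpos': array([-9.67394503e-01,  2.55759168e-01,  1.06997168e-01, -4.96318447e-04,
       -1.42394840e+00, -2.84616848e-01]), 'dq': array([ 2.50339597e-04,  4.86591456e-04, -5.32581237e-04,  4.18028970e-04,
       -2.05098368e-05,  1.41067584e-03]), 'tau': array([ 2.87536086e-04, -3.86627126e+01,  2.37932539e+01,  5.36524057e+00,
       -6.26073859e-03, -5.23099217e-06]), 'eef_pos': array([ 0.17228082, -0.52177566,  0.2303832 ]), 'tcp_rot': array([ 4.98454919e-01, -3.10141213e+00, -3.04595718e-03]), 'contact_force': array([0.42624927, 0.3529387 , 0.20055977]), 'moment': array([-0.00915839,  0.004641  , -0.01393959]), 'grip_force': 0.0, 'grip_width': 1.003896657269885}
top [[377.03044475   0.         315.30413197]
 [  0.         377.03044475 196.41017202]
 [  0.           0.           1.        ]] [ 0.31721416 -0.00695137  1.0276183 ] [[-2.40502711e-02 -9.99710746e-01  9.72614806e-05]
 [-9.83433318e-01  2.36411962e-02 -1.79722014e-01]
 [ 1.79667729e-01 -4.41801333e-03 -9.83717433e-01]]
scene [[460.11960994   0.         316.46595343]
 [  0.         460.11960994 204.74513683]
 [  0.           0.           1.        ]] [0.89729461 0.62097968 0.95460891] [[-0.84448136  0.53538611  0.01459256]
 [ 0.40489367  0.65601241 -0.63695277]
 [-0.35058857 -0.53198631 -0.7707647 ]]
```

View pics/top0.png

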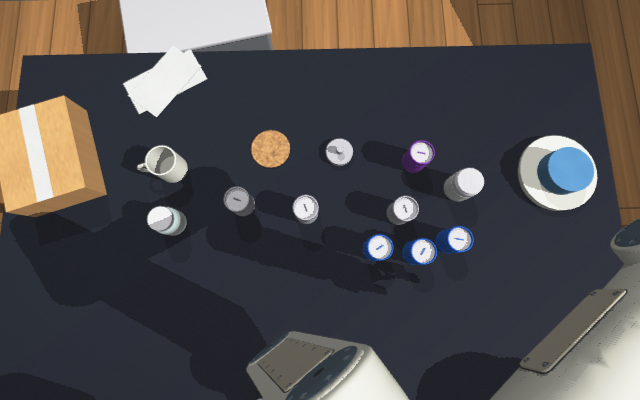

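View pics/scene0.png

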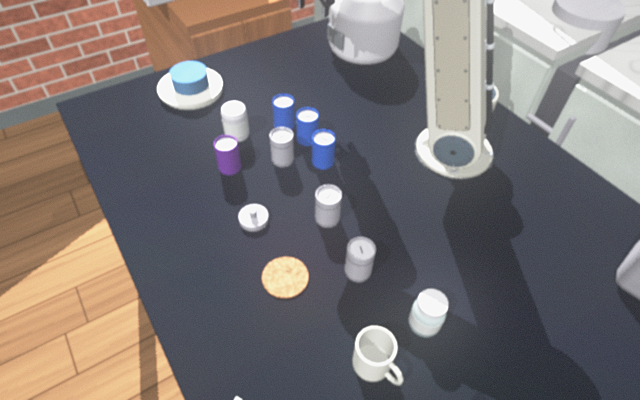

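The top view shows the mat at (270,149), the cap at (340,152) and three grey caddies near (238,200), (306,208) and (404,210). The blue look-alikes are near (379,247), (422,250) and (457,239), and the purple one is at (420,153). The food can is at (466,184), the jar at (167,220) and the mug at (165,163). I'll enlarge the middle.

Run:
```python
import cv2
im=cv2.imread("pics/top0.png")[120:270,215:415]
cv2.imwrite("pics/c1.png",cv2.resize(im,None,fx=4,fy=4,interpolation=cv2.INTER_CUBIC))
```

```text
(no output)
```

View pics/c1.png

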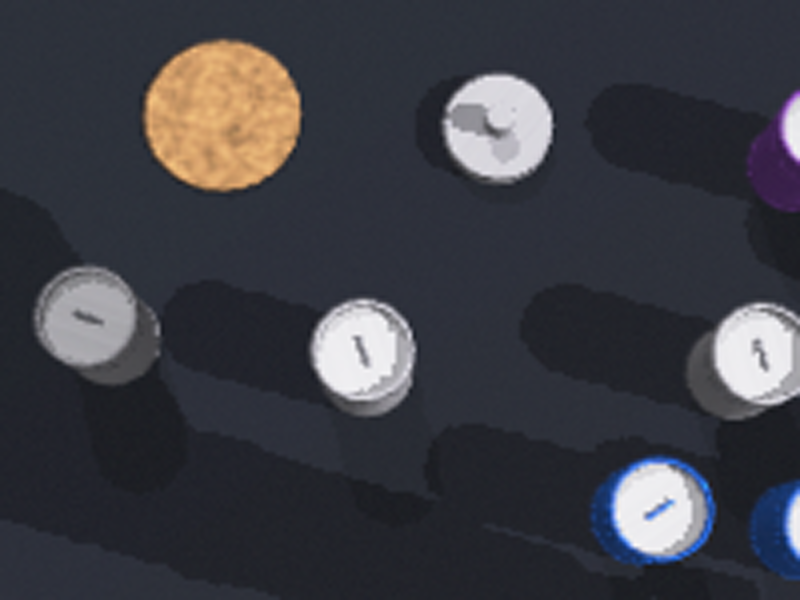

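```bash
cat > h.py <<'E'
import cv2, numpy as np
from station import env, vision
def w(n,u,v,z,m=None):
    m=m or vision.camera_model(n);R=cv2.Rodrigues(np.array(m["rvec"]))[0];c=-R.T@np.array(m["tvec"]).ravel()
    d=R.T@np.linalg.inv(np.array(m["camera_matrix"]))@[u,v,1]
    return (c+d*(z-c[2])/d[2])[:2]
def togo(x,y,z,yaw=None,s=None):
    "shift in tool cm to reach world xyz; tool turn about z in deg to put tool y (closing) at world angle yaw"
    s=s or env.read_state();R=cv2.Rodrigues(s["tcp_rot"])[0]
    t=R.T@(np.array([x,y,z])-s["eef_pos"])*100
    a=None
    if yaw is not None:
        d=R.T@[np.cos(np.radians(yaw)),np.sin(np.radians(yaw)),0]
        a=np.degrees(np.arctan2(-d[0],d[1]));a=(a+90)%180-90
    return t.round(2),a
E
python3 - <<'E'
from h import *
P=dict(A=(86,317,.095),B=(363,350,.095),C=(764,354,.095),cap=(498,127,.019),mat=(223,115.5,.006),blue1=(659,510,.095),)
for k,(u,v,z) in P.items(): print(k,w("top",(u+.5)/4+214.5,(v+.5)/4+119.5,z).round(4))
for k,(u,v,z) in dict(blue2=(423,250,.095),blue3=(458,238,.095),purple=(422,152,.095),can=(468,182,.1),jar=(162,219,.1)).items(): print(k,w("top",u,v,z).round(4))
print(cv2.Rodrigues(env.read_state()["tcp_rot"])[0].round(3))
m=vision.camera_model("wrist");R=cv2.Rodrigues(np.array(m["rvec"]))[0];print(-R.T@np.array(m["tvec"]).ravel(),R.round(3),m["camera_matrix"][0])
E
```

```text
A [0.486  0.1878]
B [0.4609 0.0143]
C [ 0.4524 -0.2362]
cap [ 0.6271 -0.0807]
mat [0.6441 0.1118]
blue1 [ 0.3573 -0.1653]
blue2 [ 0.3477 -0.2718]
blue3 [ 0.3749 -0.3603]
purple [ 0.5969 -0.288 ]
can [ 0.5143 -0.3965]
jar [0.439  0.3694]
[[-0.95  -0.313 -0.001]
 [-0.313  0.95   0.002]
 [ 0.     0.002 -1.   ]]
[ 0.09498914 -0.54869598  0.37407191] [[-0.314  0.949  0.002]
 [ 0.9    0.297  0.318]
 [ 0.301  0.102 -0.948]] [358.41925561   0.         319.76271789]
```

Run:
```python
from h import *
print(togo(.4524,-.2362,.15,90), togo(.4524,-.2362,.16,90))
```

```text
(array([-35.55,  18.34,   8.08]), np.float64(18.261813342011962)) (array([-35.55,  18.34,   7.08]), np.float64(18.261813342011962))
```

Call:
play_rows --motion '[[[-4,2,0.8,0,0,3,8.5],[-8,4.1,1.6,0,0,6,8.5],[-11.5,6,2.4,0,0,9,8.5],[-15,7.8,3.2,0,0,12,8.5],[-18.5,9.6,4,0,0,15,8.5],[-22,11.4,5,0,0,18.26,8.5],[-25.5,13.2,6,0,0,18.26,8.5],[-29,15,7,0,0,18.26,8.5],[-32.5,16.8,8.08,0,0,18.26,8.5],[-35.55,18.34,8.08,0,0,18.26,8.5]]]' --newtons 40

```text
time_s: 0.93
eef_pos: [0.4524, -0.2339, 0.148]
tcp_rot: [0.001, -3.138, -0.003]
contact_force: [0.7, -0.4, 0.5]
grip_width: 0.996
grip_force: 0.0
```

Run:
```python
from h import *
print(togo(.4524,-.2362,.15,90), togo(.4524,-.2362,.045,90))
im=vision.capture("wrist"); cv2.imwrite("pics/w1.png",im[:,:,::-1])
print(vision.camera_model("wrist"), env.read_state()["contact_force"])
```

```text
(array([ 0.  , -0.23, -0.2 ]), np.float64(0.035690836889628486)) (array([-0.04, -0.25, 10.3 ]), np.float64(0.035690836889628486))
{'camera_matrix': array([[358.41925561,   0.        , 319.76271789],
       [  0.        , 358.41925561, 197.74304825],
       [  0.        ,   0.        ,   1.        ]]), 'rvec': array([-2.04441099, -2.05212673, -0.33613503]), 'tvec': array([ 0.2338868 , -0.44761903,  0.15925992])} [5.06504506 3.33846957 0.37166671]
```

View pics/w1.png

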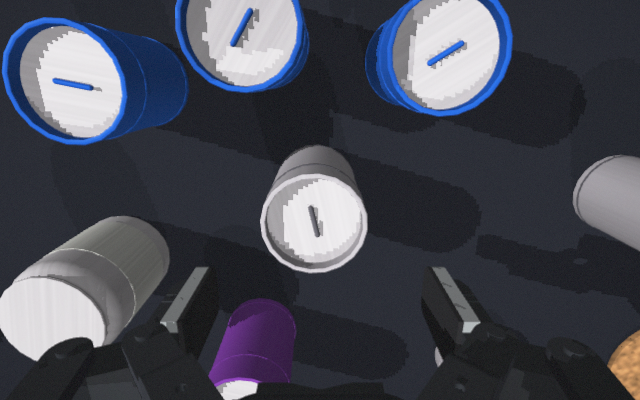

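The wrist view shows the grey caddy's rim centred at about (314,223), between the open fingers. The blue tins are at the top and the purple one at the bottom (255,340).

Run:
```python
from h import *
print(w("wrist",314,223,.095))
im=cv2.imread("pics/w1.png");g=im.max(2)
print(env.read_state()["eef_pos"],env.read_state()["contact_force"])
# reprojection of the expected rim centre, both base
m=vision.camera_model("wrist")
print(cv2.projectPoints(np.array([[.4524,-.2362,.095],[.4524,-.2362,0],[.627,-.0807,.019]]),m["rvec"],m["tvec"],m["camera_matrix"],None)[0].round(1))
```

```text
[ 0.45683502 -0.2356417 ]
[ 0.45640292 -0.23154567  0.14872888] [5.06504506 3.33846957 0.37166671]
[[[313.  216. ]]

 [[314.8 174.8]]

 [[478.7 359. ]]]
```

Call:
play_rows --motion '[[[0,0,0,0,0,0,8.5],[0,0,2,0,0,0,8.5],[0,0,4,0,0,0,8.5],[0,0,6,0,0,0,8.5],[0,0,8,0,0,0,8.5],[0,0,9.5,0,0,0,8.5],[0,0,10.5,0,0,0,8.5],[0,0,10.5,0,0,0,8.5],[0,0,10.5,0,0,0,6],[0,0,10.5,0,0,0,6]]]' --newtons 40

```text
time_s: 1.82
eef_pos: [0.4531, -0.2373, 0.0466]
tcp_rot: [-0.0, 3.14, -0.002]
contact_force: [-1.0, -4.8, 5.8]
grip_width: 0.747
grip_force: 7.4
```

Call:
play_rows --motion '[[[0,0,0,0,0,0,5],[0,0,0,0,0,0,5],[0,0,0,0,0,0,5],[0,0,0,0,0,0,5],[0,0,0,0,0,0,5],[0,0,0,0,0,0,5],[0,0,0,0,0,0,5],[0,0,0,0,0,0,5],[0,0,0,0,0,0,5],[0,0,0,0,0,0,5]]]'

```text
time_s: 2.65
eef_pos: [0.4534, -0.2374, 0.0469]
tcp_rot: [-0.001, 3.139, -0.002]
contact_force: [-0.7, -3.3, 6.3]
grip_width: 0.736
grip_force: 45.4
```

Call:
play_rows --motion '[[[0,0,-0.5,0,0,0,5],[0,0,-1,0,0,0,5],[0,0,-1.5,0,0,0,5],[0,0,-1.5,0,0,0,5],[0,0,-1.5,0,0,0,5],[0,0,-1.5,0,0,0,5],[0,0,-1.5,0,0,0,5],[0,0,-1.5,0,0,0,5],[0,0,-1.5,0,0,0,5],[0,0,-1.5,0,0,0,5]]]'

```text
time_s: 3.48
eef_pos: [0.4524, -0.2367, 0.0603]
tcp_rot: [0.0, -3.141, -0.0]
contact_force: [0.4, -0.4, -4.8]
grip_width: 0.735
grip_force: 45.2
```

Call:
play_rows --motion '[[[0,0,-2.5,0,0,0,5],[0,0,-5.5,0,0,0,5],[0,0,-8.5,0,0,0,5],[-0.5,1,-11,0,0,0,5],[-2,3.6,-11,0,0,0,5],[-3.5,6.4,-11,0,0,0,5],[-5,9.1,-11,0,0,0,5],[-6.5,11.8,-11,0,0,0,5],[-8,14.5,-11,0,0,0,5],[-9.5,17.3,-11,0,0,0,5]]]' --newtons 60

```text
time_s: 4.32
eef_pos: [0.5478, -0.0623, 0.1704]
tcp_rot: [-0.0, -3.141, -0.0]
contact_force: [0.3, -0.2, -5.3]
grip_width: 0.733
grip_force: 67.0
```

Call:
play_rows --motion '[[[-1.5,2.7,0,0,0,0,5],[-3,5.4,0,0,0,0,5],[-4.5,8.1,0,0,0,0,5],[-6,10.9,0,0,0,0,5],[-7.5,13.6,0,0,0,0,5],[-8.7,15.7,0,0,0,0,5],[-9.67,17.5,0,0,0,0,5],[-9.67,17.5,0,0,0,0,5],[-9.67,17.5,0,0,0,0,5],[-9.67,17.5,0,0,0,0,5]]]'

```text
time_s: 5.15
eef_pos: [0.6438, 0.111, 0.17]
tcp_rot: [0.0, -3.14, 0.001]
contact_force: [-0.5, -0.6, -4.7]
grip_width: 0.734
grip_force: 67.1
```

Call:
play_rows --motion '[[[0,0,1,0,0,0,5],[0,0,2,0,0,0,5],[0,0,2,0,0,0,5],[0,0,2,0,0,0,5],[0,0,2,0,0,0,5],[0,0,2,0,0,0,5],[0,0,2,0,0,0,5],[0,0,2,0,0,0,5],[0,0,2,0,0,0,5],[0,0,2,0,0,0,5]]]'

```text
time_s: 5.98
eef_pos: [0.6442, 0.1114, 0.1506]
tcp_rot: [-0.0, 3.141, 0.0]
contact_force: [0.3, 0.3, -4.6]
grip_width: 0.731
grip_force: 67.1
```

Run:
```python
from h import *
s=env.read_state();m=vision.camera_model("wrist")
im=vision.capture("wrist"); t=vision.capture("top")
print(s["eef_pos"],s["tcp_rot"],s["contact_force"])
np.save("m.npy",m,allow_pickle=True)
o=np.vstack([cv2.resize(im[100:300,160:480],None,fx=2,fy=2)[:300],cv2.resize(t[100:200,200:413],None,fx=3,fy=3)[:,:640]])
cv2.imwrite("pics/w2.png",o[:,:,::-1])
```

```text
[0.64423483 0.11137572 0.15062658] [-1.93587313e-04  3.14134196e+00  2.12527904e-04] [ 0.34218372  0.32150024 -4.58220023]Traceback (most recent call last):
  File "<stdin>", line 6, in <module>
    return _nx.concatenate(arrs, 0, dtype=dtype, casting=casting)
           ~~~~~~~~~~~~~~~^^^^^^^^^^^^^^^^^^^^^^^^^^^^^^^^^^^^^^^
ValueError: all the input array dimensions except for the concatenation axis must match exactly, but along dimension 1, the array at index 0 has size 640 and the array at index 1 has size 639
```

Run:
```python
from h import *
s=env.read_state();m=vision.camera_model("wrist")
im=vision.capture("wrist")
np.save("m.npy",m,allow_pickle=True)
print(cv2.projectPoints(np.array([[*s["eef_pos"][:2],s["eef_pos"][2]-.0469+.095],[.6441,.1118,.006]]),m["rvec"],m["tvec"],m["camera_matrix"],None)[0].round(1))
cv2.imwrite("pics/w2.png",im[:,:,::-1])
```

```text
[[[322.3 342.2]]

 [[321.2 180.5]]]
```

View pics/w2.png

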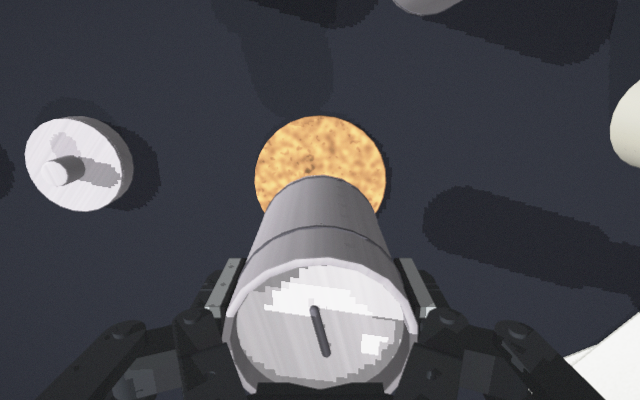

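The wrist view shows the mat with edges at u 255..386 and its top at v=116. The held caddy's far bottom edge is at (320,177), its far rim edge is at (320,258), and the cap's top disc is centred near (74,163).

Run:
```python
from h import *
m=np.load("m.npy",allow_pickle=True).item()
print("bottom",w("",320,177,.1037,m)+[.032,0],"rim",w("",320,258,.1987,m)+[.032,0])
print("mat",w("",320.5,116,.006,m)+[.055,0],w("",255,180,.006,m)+[0,-.055],w("",386,180,.006,m)+[0,.055])
print("cap",w("",74,163,.019,m), w("",58,176,.041,m))
```

```text
bottom [0.64650861 0.11068425] rim [0.64557898 0.11056931]
mat [0.64640078 0.11116826] [0.64374159 0.0016315 ] [0.64365508 0.22088487]
cap [ 0.62637066 -0.08200989] [ 0.63097766 -0.0803965 ]
```

Call:
play_rows --motion '[[[0,0,1.5,0,0,0,5],[0,0,3.5,0,0,0,5],[0,0,5.5,0,0,0,5],[0,0,7.5,0,0,0,5],[0,0,8.7,0,0,0,5],[0,0,9.3,0,0,0,5],[0,0,9.6,0,0,0,5],[0,0,9.8,0,0,0,5],[0,0,9.8,0,0,0,5],[0,0,9.8,0,0,0,5]]]'

```text
time_s: 6.97
eef_pos: [0.645, 0.1116, 0.0536]
tcp_rot: [-0.0, 3.139, 0.001]
contact_force: [-0.0, 0.3, -4.7]
grip_width: 0.732
grip_force: 67.2
```

Call:
play_rows --motion '[[[0,0,0.03,0,0,0,5],[0,0,0.06,0,0,0,5],[0,0,0.09,0,0,0,5],[0,0,0.12,0,0,0,5],[0,0,0.15,0,0,0,5],[0,0,0.15,0,0,0,5],[0,0,0.15,0,0,0,5],[0,0,0.15,0,0,0,5],[0,0,0.15,0,0,0,5],[0,0,0.15,0,0,0,5]]]'

```text
time_s: 7.8
eef_pos: [0.6449, 0.1115, 0.0531]
tcp_rot: [-0.001, 3.139, 0.001]
contact_force: [-4.1, 0.3, 6.3]
grip_width: 0.731
grip_force: 68.1
```

Call:
play_rows --motion '[[[0,0,0,0,0,0,6.6],[0,0,0,0,0,0,7],[0,0,0,0,0,0,8.5],[0,0,0,0,0,0,8.5],[0,0,0,0,0,0,8.5],[0,0,-1,0,0,0,8.5],[0,0,-3,0,0,0,8.5],[0,0,-6,0,0,0,8.5],[0,0,-9,0,0,0,8.5],[0,0,-11,0,0,0,8.5]]]'

```text
time_s: 8.63
eef_pos: [0.6453, 0.1113, 0.1653]
tcp_rot: [-0.001, 3.137, 0.001]
contact_force: [0.9, -0.0, 0.8]
grip_width: 0.993
grip_force: 0.0
```

Run:
```python
from h import *
print(env.read_state()["eef_pos"])
```

```text
[0.64525404 0.11125158 0.16525611]
```

Call:
play_rows --motion '[[[0,0,0,0,0,0,5],[0.4,-2.5,0,0,0,0,5],[0.8,-6,0,0,0,0,5],[1.2,-9.5,0,0,0,0,5],[1.6,-13,0,0,0,0,5],[1.7,-16,0,0,0,0,5],[1.7,-18.5,1,0,0,0,5],[1.7,-19.25,2,0,0,0,5],[1.7,-19.25,3,0,0,0,5],[1.7,-19.25,3,0,0,0,5]]]'

```text
time_s: 9.47
eef_pos: [0.6257, -0.0808, 0.1283]
tcp_rot: [-0.002, -3.137, -0.001]
contact_force: [-0.2, -0.3, -0.2]
grip_width: 0.584
grip_force: 0.0
```

Call:
play_rows --motion '[[[0,0,0,0,0,0,5],[0,0,0,0,0,0,5],[0,0,0,0,0,0,5],[0,0,0,0,0,0,5],[0,0,0,0,0,0,5],[0,0,0,0,0,0,5],[0,0,0,0,0,0,5],[0,0,0,0,0,0,5],[0,0,0,0,0,0,5],[0,0,0,0,0,0,5]]]'

```text
time_s: 10.3
eef_pos: [0.6272, -0.0812, 0.131]
tcp_rot: [0.0, -3.142, 0.0]
contact_force: [-0.2, -0.7, 0.1]
grip_width: 0.585
grip_force: 0.0
```

Run:
```python
from h import *
s=env.read_state();m=vision.camera_model("wrist")
im=vision.capture("wrist");t=vision.capture("top")
np.save("m.npy",m,allow_pickle=True);print(s["eef_pos"])
cv2.imwrite("pics/t3.png",t[:,:,::-1])
o=np.hstack([cv2.resize(im[100:300,220:420],None,fx=2,fy=2,interpolation=cv2.INTER_CUBIC),cv2.resize(t[110:210,235:335],None,fx=4,fy=4,interpolation=cv2.INTER_CUBIC)])
cv2.imwrite("pics/w3.png",o[:,:,::-1])
```

```text
[ 0.62716663 -0.08122424  0.13099476]
```

View pics/w3.png

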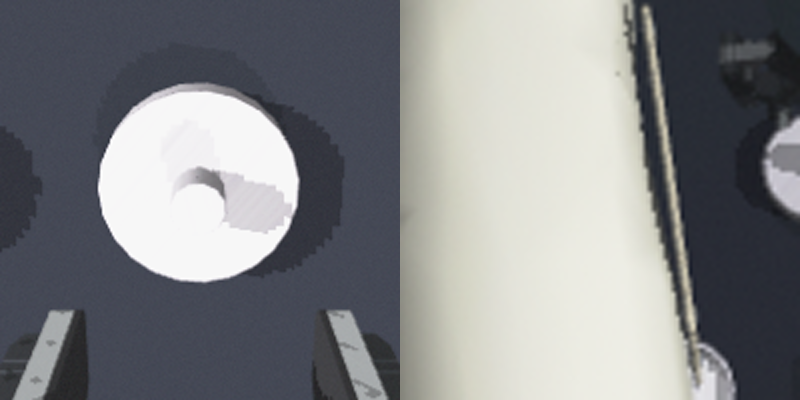

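The crop shows the cap's disc centred at image (319.1,193.2) and its knob top at (319.3,202.8). In the top view the arm hides the placed caddy.

Run:
```python
from h import *
m=np.load("m.npy",allow_pickle=True).item()
a=w("",319.1,193.2,.019,m);b=w("",319.3,202.8,.041,m);print(a,b)
print(togo(*((a+b)/2),.025))
```

```text
[ 0.62777684 -0.08246683] [ 0.62767114 -0.08230179]
(array([-0.05, -0.12, 10.6 ]), None)
```

Call:
play_rows --motion '[[[-0.05,-0.12,2,0,0,0,5],[-0.05,-0.12,4,0,0,0,5],[-0.05,-0.12,6,0,0,0,5],[-0.05,-0.12,8,0,0,0,5],[-0.05,-0.12,9.5,0,0,0,5],[-0.05,-0.12,10.4,0,0,0,5],[-0.05,-0.12,10.7,0,0,0,5],[-0.05,-0.12,10.7,0,0,0,5],[-0.05,-0.12,10.7,0,0,0,3],[-0.05,-0.12,10.7,0,0,0,1]]]' --newtons 50

```text
time_s: 11.23
eef_pos: [0.6286, -0.0824, 0.0253]
tcp_rot: [-0.0, 3.139, -0.0]
contact_force: [-0.3, 0.4, 0.1]
grip_width: 0.313
grip_force: 0.0
```

Call:
play_rows --motion '[[[0,0,0,0,0,0,1],[0,0,0,0,0,0,1],[0,0,0,0,0,0,1],[0,0,0,0,0,0,1],[0,0,0,0,0,0,1],[0,0,0,0,0,0,1],[0,0,0,0,0,0,1],[0,0,0,0,0,0,1],[0,0,0,0,0,0,1],[0,0,0,0,0,0,1]]]'

```text
time_s: 12.07
eef_pos: [0.6286, -0.0824, 0.0255]
tcp_rot: [-0.001, 3.139, -0.0]
contact_force: [-1.0, 1.0, 6.5]
grip_width: 0.209
grip_force: 49.0
```

Call:
play_rows --motion '[[[0,0,-1,0,0,0,1],[0,0,-3,0,0,0,1],[0,0,-6,0,0,0,1],[0,0,-9,0,0,0,1],[-0.3,1.5,-12,0,0,0,1],[-0.7,4,-15,0,0,0,1],[-1.2,7,-15,0,0,0,1],[-1.65,9,-15,0,0,0,1],[-1.65,10.2,-15,0,0,0,1],[-1.65,10.2,-15,0,0,0,1]]]'

```text
time_s: 12.9
eef_pos: [0.6438, 0.022, 0.1737]
tcp_rot: [0.004, -3.141, -0.001]
contact_force: [0.6, -0.3, -1.2]
grip_width: 0.214
grip_force: 48.9
```

Call:
play_rows --motion '[[[0,0,0,0,0,0,1],[0,0,0,0,0,0,1],[0,0,0,0,0,0,1],[0,0,0,0,0,0,1],[0,0,0,0,0,0,1],[0,0,0,0,0,0,1],[0,0,0,0,0,0,1],[0,0,0,0,0,0,1],[0,0,0,0,0,0,1],[0,0,0,0,0,0,1]]]'

```text
time_s: 13.73
eef_pos: [0.6442, 0.0196, 0.174]
tcp_rot: [0.0, -3.142, -0.0]
contact_force: [-0.4, -0.0, -0.0]
grip_width: 0.208
grip_force: 48.9
```

Run:
```python
from h import *
s=env.read_state();m=vision.camera_model("wrist")
im=vision.capture("wrist")
np.save("m.npy",m,allow_pickle=True);print(s["eef_pos"])
cv2.imwrite("pics/w4.png",cv2.resize(im[80:380,240:640],None,fx=2,fy=2,interpolation=cv2.INTER_CUBIC)[:,:,::-1])
```

```text
[0.6441853  0.01964473 0.17395469]
```

View pics/w4.png

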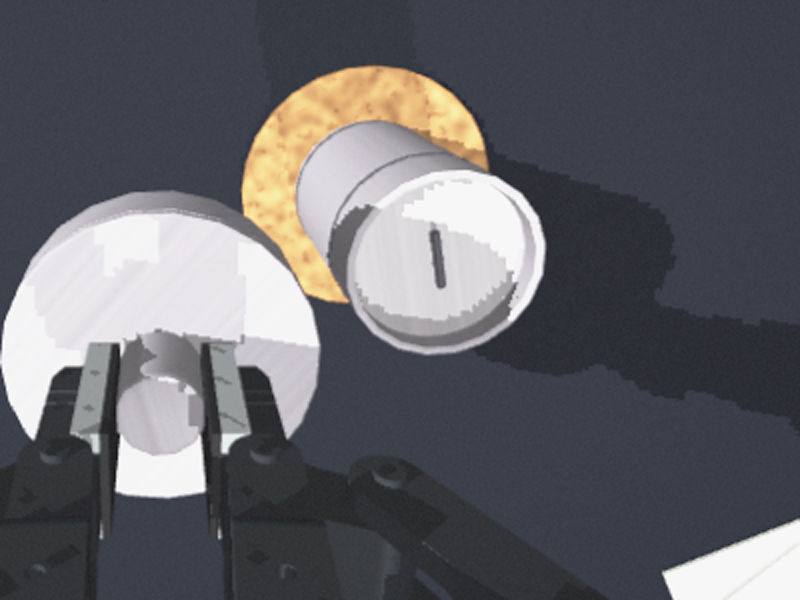

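The wrist crop shows the caddy upright on the mat, with its rim spanning x 346..545 and y 170..354. The held cap is level, and its top disc spans x 2..320 and y 212..498.

Run:
```python
from h import *
from scipy.optimize import least_squares as L
m=np.load("m.npy",allow_pickle=True).item()
t=np.linspace(0,2*np.pi,400)
def fit(ext,r,z,p0):
    e=np.array(ext)+.5;e=e/2-.5+np.array([240,240,80,80])
    def f(p):
        q=cv2.projectPoints(np.c_[p[0]+r*np.cos(t),p[1]+r*np.sin(t),0*t+z],m["rvec"],m["tvec"],m["camera_matrix"],None)[0][:,0]
        return np.array([q[:,0].min(),q[:,0].max(),q[:,1].min(),q[:,1].max()])-e
    s=L(f,p0);return s.x,s.fun.round(1)
a=fit((346,545,170,354),.032,.101,[.645,.111]);b=fit((2,320,212,498),.0375,.1675,[.645,.02])
mt=fit((242,490,66,303),.055,.006,[.645,.111])
print(a,b,mt,(a[0]-b[0])*100,a[0]-m.get("x",0))
```

```text
(array([0.64550301, 0.11096696]), array([-0.2,  0.2, -0.3,  0.4])) (array([0.64500651, 0.0190553 ]), array([-0.5,  0.5,  0.1, -0. ])) (array([0.64575045, 0.11113056]), array([ 0.4, -0.4, -0.2,  0.2])) [0.04965028 9.19116636] [0.64550301 0.11096696]
```

Call:
play_rows --motion '[[[-0.12,2,0,0,0,0,1],[-0.12,4,0,0,0,0,1],[-0.12,6,0,0,0,0,1],[-0.12,8,0,0,0,0,1],[-0.12,9.16,0,0,0,0,1],[-0.12,9.16,1,0,0,0,1],[-0.12,9.16,2,0,0,0,1],[-0.12,9.16,3,0,0,0,1],[-0.12,9.16,3.5,0,0,0,1],[-0.12,9.16,3.5,0,0,0,1]]]'

```text
time_s: 14.62
eef_pos: [0.6443, 0.11, 0.1366]
tcp_rot: [-0.002, -3.138, 0.002]
contact_force: [-0.2, 0.1, -0.9]
grip_width: 0.207
grip_force: 48.9
```

Call:
play_rows --motion '[[[0,0,0,0,0,0,1],[0,0,0,0,0,0,1],[0,0,0,0,0,0,1],[0,0,0,0,0,0,1],[0,0,0,0,0,0,1],[0,0,0,0,0,0,1],[0,0,0,0,0,0,1],[0,0,0,0,0,0,1],[0,0,0,0,0,0,1],[0,0,0,0,0,0,1]]]'

```text
time_s: 15.45
eef_pos: [0.6454, 0.1112, 0.139]
tcp_rot: [0.0, -3.142, 0.0]
contact_force: [0.2, 0.4, -0.5]
grip_width: 0.208
grip_force: 48.9
```

Call:
play_rows --motion '[[[0,0,0.4,0,0,0,1],[0,0,0.8,0,0,0,1],[0,0,1.1,0,0,0,1],[0,0,1.3,0,0,0,1],[0,0,1.5,0,0,0,1],[0,0,1.7,0,0,0,1],[0,0,1.8,0,0,0,1],[0,0,1.8,0,0,0,1],[0,0,1.8,0,0,0,1],[0,0,1.8,0,0,0,1]]]'

```text
time_s: 16.28
eef_pos: [0.6455, 0.1112, 0.1212]
tcp_rot: [-0.0, 3.141, 0.0]
contact_force: [-0.8, 0.7, -0.5]
grip_width: 0.213
grip_force: 48.9
```

Call:
play_rows --motion '[[[0,0,0.2,0,0,0,1],[0,0,0.4,0,0,0,1],[0,0,0.6,0,0,0,1],[0,0,0.8,0,0,0,1],[0,0,0.9,0,0,0,1],[0,0,1.0,0,0,0,1],[0,0,1.05,0,0,0,1],[0,0,1.1,0,0,0,1],[0,0,1.1,0,0,0,1],[0,0,1.1,0,0,0,1]]]'

```text
time_s: 17.12
eef_pos: [0.6455, 0.1112, 0.1105]
tcp_rot: [-0.0, 3.141, 0.0]
contact_force: [-1.3, 0.7, 2.7]
grip_width: 0.208
grip_force: 49.1
```

Call:
play_rows --motion '[[[0,0,0,0,0,0,2.2],[0,0,0,0,0,0,3],[0,0,0,0,0,0,5],[0,0,0,0,0,0,5],[0,0,0,0,0,0,5],[0,0,-1,0,0,0,5],[0,0,-3,0,0,0,5],[0,0,-5.5,0,0,0,5],[0,0,-8,0,0,0,5],[0,0,-8,0,0,0,5]]]'

```text
time_s: 17.95
eef_pos: [0.6481, 0.1113, 0.1973]
tcp_rot: [-0.001, 3.131, 0.002]
contact_force: [1.3, -0.2, 1.3]
grip_width: 0.585
grip_force: 0.0
```

Call:
play_rows --motion '[[[0.5,-3,0,0,0,0,5],[1,-6,0,0,0,0,5],[2,-9,0,0,0,0,5],[3,-12,0,0,0,0,5],[5,-15,0,0,0,0,5],[7,-18,0,0,0,0,5],[9,-21,0,0,0,0,5],[11,-24,0,0,0,0,5],[13,-27,0,0,0,0,5],[14,-30,0,0,0,0,5]]]'

```text
time_s: 18.78
eef_pos: [0.5036, -0.1901, 0.1914]
tcp_rot: [-0.0, 3.14, -0.0]
contact_force: [0.8, -0.4, -0.3]
grip_width: 0.588
grip_force: 0.0
```

Run:
```python
from h import *
a=vision.capture("scene");t=vision.capture("top")
o=np.hstack([cv2.resize(a[220:320,220:420],None,fx=2,fy=2)[:200,:400],cv2.resize(t[110:210,200:400],None,fx=2,fy=2)])
o=np.vstack([cv2.resize(a[215:315,225:385],(800,500))[:,:,::-1][:330],cv2.resize(t[110:260,150:480],(800,270))[:,:,::-1]]) if 0 else np.vstack([cv2.resize(a[200:300,200:400],(640,320)),t[:280]])
cv2.imwrite("pics/f.png",o[:,:,::-1])
```

```text
(no output)
```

View pics/f.png

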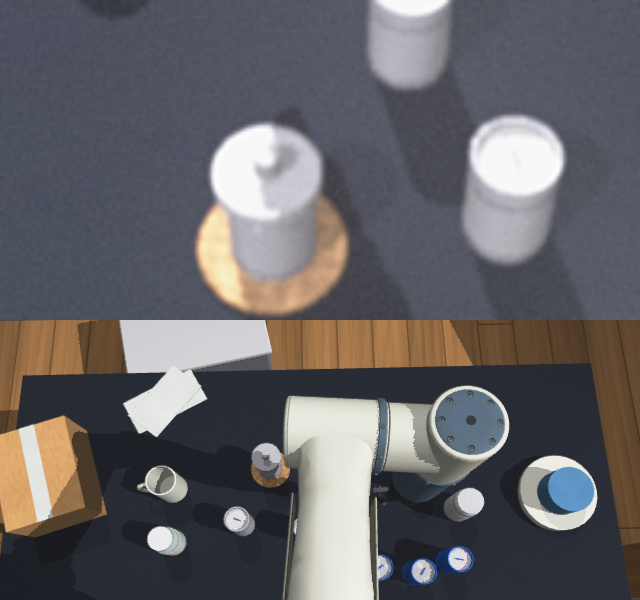

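The scene view shows the capped caddy upright at about (268,200), centred on the mat with the cap level. The other caddies, the mug, the jar and the can are where they were.

Call:
play_rows --motion '[[[0,0,0,0,0,0,5],[0,0,0,0,0,0,5],[0,0,0,0,0,0,5],[0,0,0,0,0,0,5],[0,0,0,0,0,0,5],[0,0,0,0,0,0,5],[0,0,0,0,0,0,5],[0,0,0,0,0,0,5],[0,0,0,0,0,0,5],[0,0,0,0,0,0,5]]]'

```text
time_s: 19.72
eef_pos: [0.5054, -0.1888, 0.19]
tcp_rot: [-0.0, 3.142, 0.0]
contact_force: [-0.4, 0.3, -0.7]
grip_width: 0.584
grip_force: 0.0
```

```bash
python3 -c "
from station import finish_job
print(finish_job())"
```

```text
the job is handed in; nothing more can be done
None
```

The full caddy stands in the middle of the cork mat with the cap seated level, and the job was handed in at about 20 s; it was the first one I lifted and pulled about 5 N (roughly 0.5 kg), so I left the other two where they stood without weighing them.

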